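Put the misplaced valve knob in the right drawer and shut it

TASK

The spare black valve knob has been left in the white-fronted drawer by mistake. Move it into the open drawer with the blue front, let go of it, and then push the blue-fronted drawer fully home until it snaps in at its detent. Leave the white-fronted drawer open just as it is.

Things in the scene. Friction and masses are not known exactly. Their poses are not given: they have to be found in the camera images.
- spare_knob: Spare valve knob: black ribbed cylinder with a white boss on top, standing upright on the floor of the white-fronted drawer, in its open part, at most 15 mm left or right of its middle line. Diameter 21 mm, black part 22 mm high, 26 mm with the boss, 11 to 18 g. Origin: centre of its underside, z up.
- blue_drawer (a joint): Opening of the blue-fronted drawer in m: 0 home (hard stop), starts at 0.08 to 0.10, stop at 0.105. Friction 1.5 N. Over the last 15 mm a spring detent resists with about 5 N up to a hump 7 mm before home, then snaps it home and holds it with about 4 N. It runs in a fixed grey unit 140 mm deep, 130 wide, 59 high; a like unit with a white-fronted drawer stands beside it, left or right.
- blue_floor (a point): Centre of the blue drawer's inner floor, 10 mm above the bench; moves with it. x points into the unit (closing), z up. Inside 120 (x) x 106 mm (y), walls 4 mm, rim 28 mm above here. Front plate: outer face at x = -72 mm, top 54 mm above the bench. Black block pull, 46 mm wide, 24 high: flat face at x = -84 mm, centre 19 mm above here. The unit's roof covers the tray beyond x = -64 mm + opening.
- grey_pull (a point): Centre of the flat outer face of the black block pull on the white-fronted drawer (leave it as it is, open 85 to 100 mm); 29 mm above the bench. x points into its unit, z up. Its unit, drawer and friction are like the blue one's; its floor centre lies 84 mm behind this face and 19 mm below. Left of the units, flow meters and a tube bar up to 340 mm high stand 0.1 m behind the bench's front edge.

How it is judged:
By the outcome, as a careful person would: the job done as asked, in the order asked, and still so for the second after the job is handed in, with the robot touching nothing.
It also fails if it takes over 56 s, if anything falls off the work surface, if the arm or the gripper's body presses on something with over 40 N, if the wrist force passes 120 N, or if a joint passes its speed limit or range.

ROBOT

A 7-joint arm with a two-finger parallel gripper is mounted at the origin on a cart in front of the work surface, level with it; the furniture and walls round the work are solid. World frame = base frame: x ahead of the robot, y to its left, z up, the work surface at z = 0. Lengths are in m, angles in rad, forces in N, time in s.
With the tool pointing down it reaches from about 0.425 to 1.025 m from the base axis. Payload 9.4 kg.
Tool frame: the origin (TCP) lies between the finger pads; the fingertips stand 25 mm ahead of it and the grasp point (between the pads) lies 6 mm ahead of it (r.tip_reach is the distance from the TCP to the fingertips, in m); x points along the fingers, z is the direction in which the jaws open and shut, and the axes are right-handed (so a half turn about x gives the same grasp; the last joint's range is limited). The gripper opens to 93 mm and grips with 3 to 60 N. Pads are 15 mm wide; open, the fingers measure 128 mm over their backs; the gripper's body (75 mm by 188 mm) begins 65 mm behind the grasp point.
Start: joints at [1.034, 0.599, -0.003, 1.599, 0.002, 0.943, -0.08], TCP at [0.322, -0.65, 0.209] pointing down, gripper open.
Joint ranges: [-2.57, 2.57], [-0.35, 1.97], [-1.29, 1.29], [0.11, 2.56], [-1.05, 4.19], [0.11, 1.86], [-2.63, 2.63]. Speed limits (rad/s): [2.22, 2.22, 3.01, 3.01, 3.14, 3.14, 3.14].

INTERFACE

Orientations are given as a unit quaternion [w, x, y, z].
In Python, from workcell import r gives the robot as it stands.
- The arm moves only by the shell command python3 -m handwheel 'ROWS' [OPENING] [FORCE]. ROWS is JSON, a list of rows, each an object of numbers: "x", "y", "z": the shift along the world's x, y, z in mm; "twist": the turn about the world's z in degrees. A call has 1 to 20 rows; each row is the pose to reach, as a shift and turn from the pose commanded when the call began; what a row does not reach only later rows make up. A row lasts 1/8 s, in which the tool goes at most 62.5 mm and 10.7 degrees, less where a joint would pass 70% of its speed; a pose out of reach is approached as far as the arm can. A call with a gripper value outside its range is refused whole. OPENING is the closure, from 0 (fully open) to 1 (shut), set as the call begins (- or left out, the last holds). The fingers move at their own pace and stop on an object; FORCE is the grip in N (left out, the last holds). Time passes only in rows, so rows that repeat a pose let the fingers close. It gives the time, the measured TCP pose, the force and the opening at its end, in the units of the state.
- r.get_state(): the state, without advancing time (a new reading comes with each control period).
- r.grab_frame(name): name is "scene" or "top" or "wrist"; returns a dict with "img" (420x560x3 uint8, blue, green, red), "fx", "fy", "cx", "cy" (pixels), "R" (3x3) and "t" (3): a world point X has camera coordinates R X + t. Camera axes: x right, y down, z forward; pixel columns grow to the right and rows downward; lengths in m; the calibration is good to about 2 mm. The wrist camera is an equidistant fisheye: a pixel r from the principal point sees the ray r / f radians off the axis. A picture is of the moment at which its call begins. There is no depth.
- r.sign_off(): hands the job in, once; it reports no verdict.
The state is a dict: "time": time; "qpos": joint angles; "qvel": joint speeds; "effort": joint torques, N m; "eef_pos": TCP position; "ee_rot": TCP orientation; "force": force on the tool from outside, world axes, zero at the start; "ft_torque": the same for the moment, N m; "finger_gap": finger opening in m.
Only numpy, scipy, OpenCV 4.12 (cv2) and the standard library are available. Lean on these libraries where they do the work, as an engineer would, in place of code of your own. Each camera call takes 0.05 s, during which the arm holds its last target.

## Working session

There is one attempt and no reset: what is moved stays moved. The work goes in short steps, Python scripts to look and compute and a shell command to move; the robot and the scene stay as the last step left them, time stands still between calls to the robot, and variables do not carry over. Pictures are saved under pics/ and viewed, and the job is handed in when it is done.

```bash
ls; mkdir -p pics
python3 - <<'E'
from workcell import r
import cv2
s=r.get_state();print({k:s[k] for k in('time','eef_pos','ee_rot','finger_gap','force')})
for n in('scene','top','wrist'):
    f=r.grab_frame(n);cv2.imwrite(f'pics/{n}0.png',f['img']);print(n,f['fx'],f['cx'],f['cy'],f['R'],f['t'])
E
```

```text
pics
{'time': 0.0, 'eef_pos': array([ 0.32146793, -0.64927579,  0.20817847]), 'ee_rot': array([ 0.6002994 ,  0.37313408,  0.60128225, -0.37265434]), 'finger_gap': 0.09287987097780455, 'force': array([ 0.59748728, -0.72458636, -0.88445796])}
scene 537.4535033350597 292.08808825173827 212.15415931117684 [[-0.79256345 -0.60977075 -0.00477502]
 [-0.40607496  0.5336146  -0.74186156]
 [ 0.4549135  -0.58603335 -0.67053607]] [0.27638409 0.44263322 0.48134072]
top 538.9917080899609 282.8038820174841 213.19348150144128 [[ 2.95863507e-02 -9.99561975e-01  7.11721921e-04]
 [-9.94908928e-01 -2.95172342e-02 -9.63584879e-02]
 [ 9.63372885e-02  2.14279752e-03 -9.95346440e-01]] [-0.33494456  0.58610937  0.83709455]
wrist 325.19226210127806 282.35580675597504 213.1385826042454 [[ 4.43901218e-01 -8.96075485e-01 -6.58258926e-04]
 [-8.65074927e-01 -4.28735369e-01  2.60444532e-01]
 [-2.33660180e-01 -1.15042202e-01 -9.65488587e-01]] [-0.72484054 -0.0317267   0.38959179]
```

View pics/scene0.png

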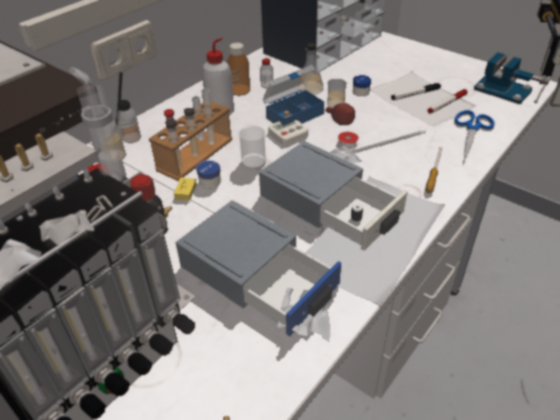

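View pics/top0.png

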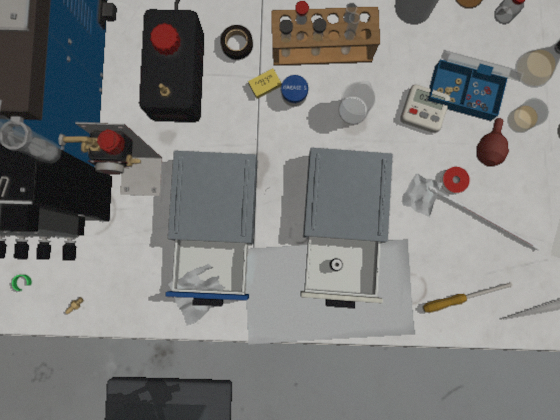

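View pics/wrist0.png

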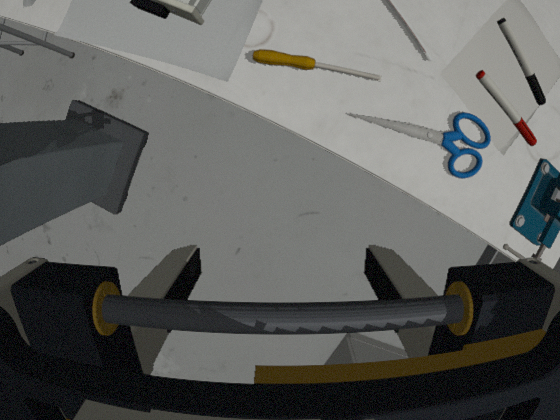

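Run:
```python
import cv2
a=cv2.imread('pics/top0.png')[140:320,150:410];cv2.imwrite('pics/topz.png',cv2.resize(a,None,fx=3,fy=3,interpolation=cv2.INTER_CUBIC))
a=cv2.imread('pics/scene0.png')[140:350,170:430];cv2.imwrite('pics/scenez.png',cv2.resize(a,None,fx=2.8,fy=2.8,interpolation=cv2.INTER_CUBIC))
```

```text
(no output)
```

View pics/topz.png

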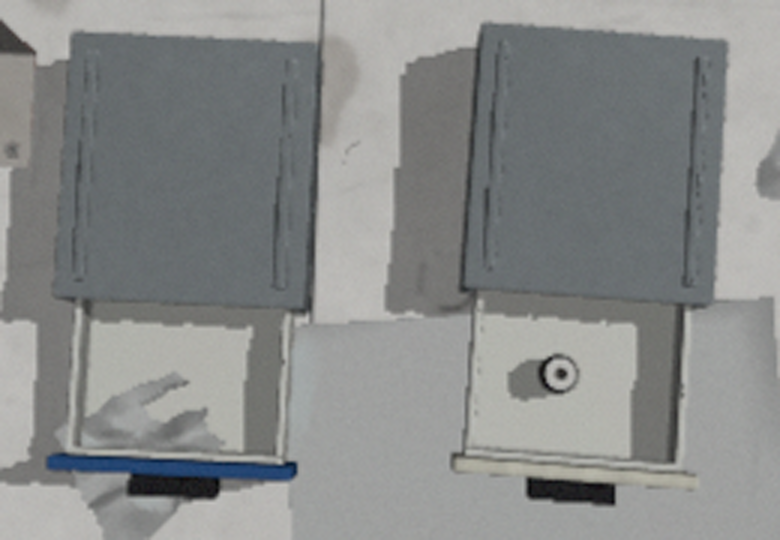

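View pics/scenez.png

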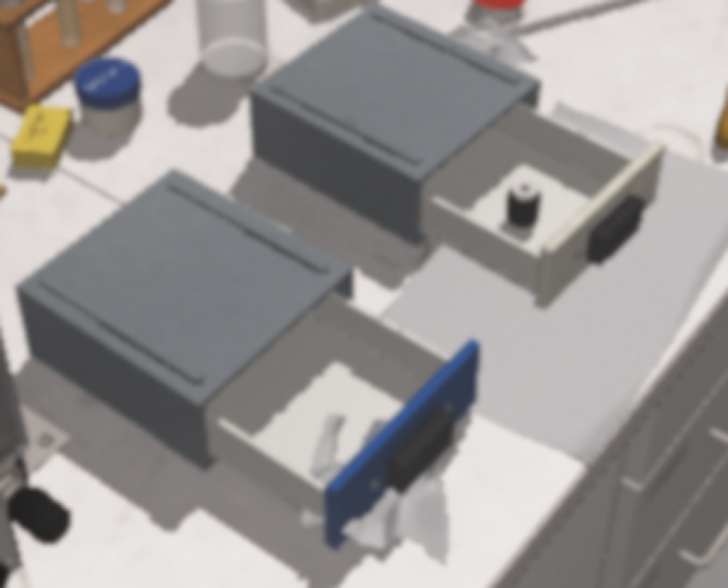

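```bash
cat > h.py <<'E'
from workcell import r
import numpy as np
def px2w(f,u,v,z):
    R=np.array(f['R']);t=np.array(f['t']);C=-R.T@t
    d=R.T@np.array([(u-f['cx'])/f['fx'],(v-f['cy'])/f['fy'],1]);s=(z-C[2])/d[2];return C+s*d
def w2px(f,X):
    p=np.array(f['R'])@X+np.array(f['t']);return p[0]/p[2]*f['fx']+f['cx'],p[1]/p[2]*f['fy']+f['cy']
E
python3 - <<'E'
from h import *
from scipy.spatial.transform import Rotation as Ro
f=r.grab_frame('top');g=r.grab_frame('scene')
T=lambda u,v,z:px2w(f,u/3+150,v/3+140,z)
S=lambda u,v,z:px2w(g,u/2.8+170,v/2.8+140,z)
for n,P in {'blueroof':[(72,33),(322,42),(308,308),(55,297)],'whiteroof':[(482,24),(727,40),(713,305),(464,290)]}.items():
    Q=np.array([T(u,v,.059) for u,v in P]);print(n,Q.round(4).tolist())
    for a,b in((1,0),(2,3),(3,0),(2,1)):
        d=Q[b]-Q[a];print(np.linalg.norm(d).round(4),np.degrees(np.arctan2(d[1],d[0])).round(1))
print('blue front outer top', T(47,470,.054),T(295,478,.054))
print('blue pull outer',T(127,497,.041),T(217,499,.041))
print('white front outer',T(453,470,.054),T(696,488,.054))
print('white pull',T(528,499,.041),T(614,503,.041))
print('knob boss top', T(561,374,.036), S(524,187,.036))
s=r.get_state();q=s['ee_rot'];M=Ro.from_quat([q[1],q[2],q[3],q[0]]).as_matrix();print(M.round(3))
E
```

```text
blueroof [[0.6856, -0.1443, 0.059], [0.6847, -0.2749, 0.059], [0.5458, -0.2724, 0.059], [0.5476, -0.1423, 0.059]]
0.1306 89.6
0.1301 89.2
0.138 -0.8
0.1389 -1.0
whiteroof [[0.6967, -0.3581, 0.059], [0.692, -0.4862, 0.059], [0.5535, -0.4803, 0.059], [0.5575, -0.3523, 0.059]]
0.1281 87.9
0.1281 88.2
0.1394 -2.4
0.1386 -2.4
blue front outer top [ 0.45930186 -0.14158691  0.054     ] [ 0.45900312 -0.26855444  0.054     ]
blue pull outer [ 0.44585228 -0.18100137  0.041     ] [ 0.4462066  -0.22770868  0.041     ]
white front outer [ 0.46543926 -0.34922233  0.054     ] [ 0.46000429 -0.47363989  0.054     ]
white pull [ 0.45097137 -0.38897444  0.041     ] [ 0.45023909 -0.43361086  0.041     ]
knob boss top [ 0.51604676 -0.40530769  0.036     ] [ 0.51701364 -0.40339486  0.036     ]
[[-0.     0.896  0.444]
 [ 0.001  0.444 -0.896]
 [-1.    -0.    -0.001]]
```

```bash
python3 -m handwheel '[{"x":30,"y":40,"twist":-5},{"x":70,"y":90,"z":-10,"twist":-12},{"x":110,"y":140,"z":-30,"twist":-19},{"x":150,"y":190,"z":-50,"twist":-25},{"x":180,"y":230,"z":-70,"twist":-28.6},{"x":194.5,"y":245.5,"z":-85,"twist":-28.6},{"x":194.5,"y":245.5,"z":-85,"twist":-28.6},{"x":194.5,"y":245.5,"z":-85,"twist":-28.6}]' 0.57 15
python3 - <<'E'
from h import *
import cv2
for n in('top','scene','wrist'):
    f=r.grab_frame(n);cv2.imwrite(f'pics/{n}1.png',f['img'])
    print(n,w2px(f,np.array([.5165,-.4045,.036])) if n!='wrist' else (f['R'],f['t'],f['fx'],f['cx'],f['cy']))
E
```

```text
top (np.float64(336.49375957088756), np.float64(264.3629125512994))
scene (np.float64(357.73910407197616), np.float64(206.5676556231857))
wrist (array([[ 4.43876432e-01, -8.96087933e-01,  3.60905264e-04],
       [-8.65219621e-01, -4.28480968e-01,  2.60382542e-01],
       [-2.33171013e-01, -1.15889936e-01, -9.65505464e-01]]), array([-0.72538929, -0.03164077,  0.38942891]), 325.19226210127806, 282.35580675597504, 213.1385826042454)schema error: expected keys x, y, z, twist
```

View pics/wrist1.png

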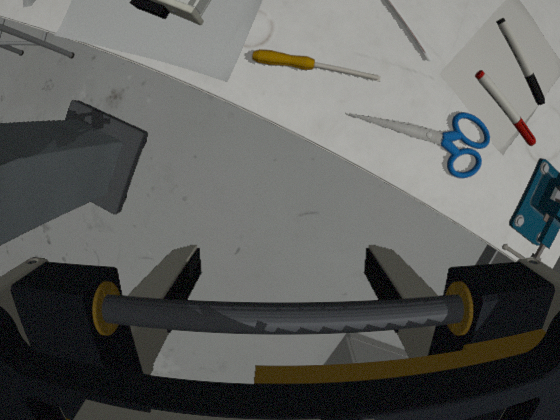

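View pics/scene1.png

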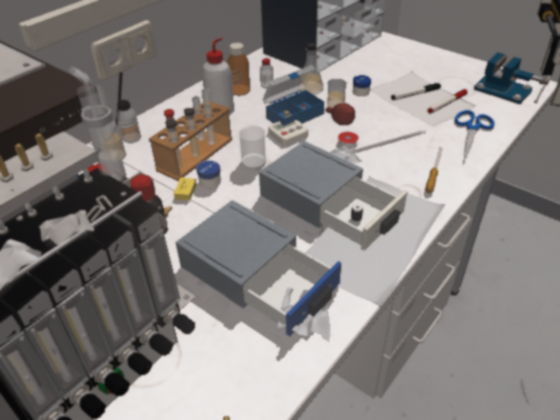

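The call was refused because every row needs all four keys. I'll resend it with them.

```bash
python3 -m handwheel '[{"x":30,"y":40,"z":0,"twist":-5},{"x":70,"y":90,"z":-10,"twist":-12},{"x":110,"y":140,"z":-30,"twist":-19},{"x":150,"y":190,"z":-50,"twist":-25},{"x":180,"y":230,"z":-70,"twist":-28.6},{"x":194.5,"y":245.5,"z":-85,"twist":-28.6},{"x":194.5,"y":245.5,"z":-85,"twist":-28.6},{"x":194.5,"y":245.5,"z":-85,"twist":-28.6}]' 0.57 15
python3 - <<'E'
from h import *
import cv2
for n in('top','scene','wrist'):
    f=r.grab_frame(n);cv2.imwrite(f'pics/{n}1b.png',f['img'])
print(r.get_state()['finger_gap'])
X=f['R']@np.array([.5165,-.4045,.036])+f['t'];th=np.arctan2(np.hypot(X[0],X[1]),X[2]);print(np.array([f['cx'],f['cy']])+f['fx']*th*X[:2]/np.hypot(X[0],X[1]))
E
```

```text
time: 1.4
eef_pos: [0.5149, -0.4066, 0.1246]
ee_rot: [-0.49, -0.51, -0.489, 0.511]
force: [-0.3, -1.1, 0.8]
finger_gap: 0.04
0.03983033206653786
[278.22768844 211.38259841]
```

View pics/wrist1b.png

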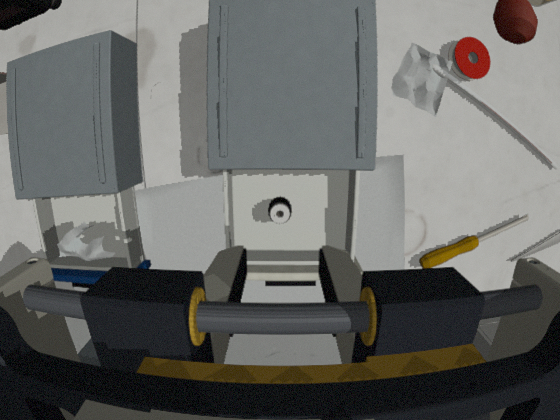

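View pics/scene1b.png

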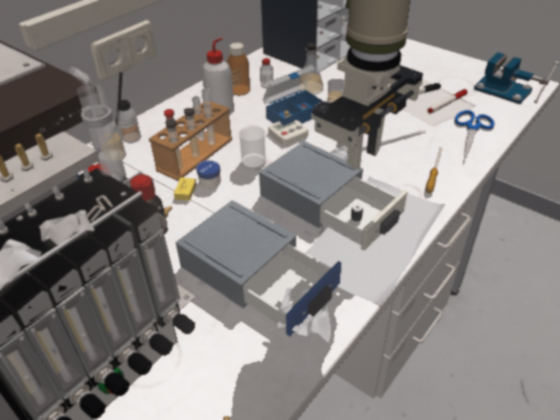

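```bash
python3 -m handwheel '[{"x":0,"y":0,"z":-25,"twist":0},{"x":0,"y":0,"z":-50,"twist":0},{"x":0,"y":0,"z":-65,"twist":0},{"x":0,"y":0,"z":-75,"twist":0},{"x":0,"y":0,"z":-84,"twist":0},{"x":0,"y":0,"z":-84,"twist":0}]'
python3 - <<'E'
from h import *
import cv2
for n in('scene','wrist'):
    f=r.grab_frame(n);a=f['img']
    if n=='scene': a=cv2.resize(a[120:270,260:440],None,fx=4,fy=4)
    cv2.imwrite(f'pics/{n}2.png',a)
E
```

```text
time: 2.3
eef_pos: [0.5161, -0.4042, 0.0397]
ee_rot: [-0.49, -0.51, -0.49, 0.51]
force: [0.0, 1.1, 0.6]
finger_gap: 0.0402
```

View pics/wrist2.png

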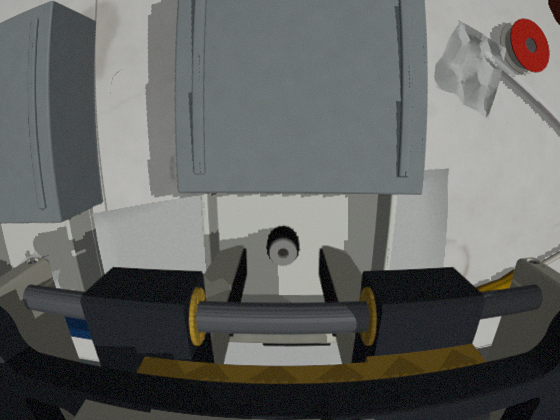

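View pics/scene2.png

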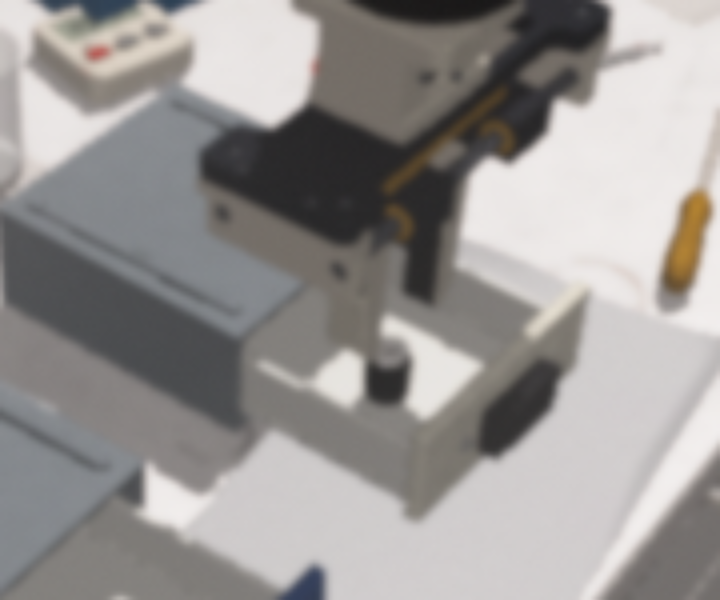

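Run:
```python
from h import *
g=r.grab_frame('scene')
s=r.get_state();p=s['eef_pos'];print(p)
for X in([0,.02,-.025],[0,.0375,-.025],[-.0075,.02,-.025],[.0075,.0375,-.025],[0,-.02,-.025]):
    u,v=w2px(g,p+np.array(X));print(X,(u-260)*4,(v-120)*4)
for P in ([.5165,-.4045,.01],[.5165,-.4045,.036]):
    u,v=w2px(g,np.array(P));print('knob',(u-260)*4,(v-120)*4)
f=r.grab_frame('wrist')
for P in ([.5165,-.4045,.036],[.5165,-.4045,.032],p+[0,.02,-.025],p+[0,-.02,-.025],p+[0,0.02,0]):
    X=f['R']@np.array(P)+f['t'];h=np.hypot(X[0],X[1]);th=np.arctan2(h,X[2]);print(np.array([f['cx'],f['cy']])+f['fx']*th*X[:2]/h)
```

```text
[ 0.51654694 -0.40440439  0.04056116]
[0, 0.02, -0.025] 362.25541398018686 406.03761165095113
[0, 0.0375, -0.025] 339.94937467086766 428.2540211257518
[-0.0075, 0.02, -0.025] 376.8897290500338 413.2324907426248
[0.0075, 0.0375, -0.025] 325.34306033885264 420.9504232082136
[0, -0.02, -0.025] 411.4409034212713 357.04975869827206
knob 386.4021157560826 390.48560341101154
knob 390.95641628790463 346.27062249274275
[280.95102837 250.01904141]
[280.97274443 247.60157468]
[250.48939183 239.54691921]
[311.41145817 237.2945913 ]
[246.57797257 253.91307329]
```

Run:
```python
from h import *
import cv2
g=r.grab_frame('scene');p=r.get_state()['eef_pos']
a=cv2.resize(g['img'][160:250,310:400],None,fx=6.5,fy=6.5,interpolation=cv2.INTER_CUBIC)
cv2.imwrite('pics/sz3.png',a)
w=r.grab_frame('wrist')['img'][170:350,190:390];cv2.imwrite('pics/wz3.png',cv2.resize(w,None,fx=3.3,fy=3.3,interpolation=cv2.INTER_CUBIC))
g2=cv2.imread('pics/scene1b.png')
for X in([0,.02,-.025],[0,.0375,-.025],[0,-.02,-.025],[0,-.0375,-.025]):
    u,v=w2px(g,np.array([.5157,-.4055,.1246])+X);print(u,v);cv2.circle(g2,(round(u),round(v)),1,(0,0,255),-1)
cv2.imwrite('pics/s1c.png',cv2.resize(g2[60:240,280:460],None,fx=3.3,fy=3.3))
```

```text
354.8884291580042 183.6698801012825
349.00149517311326 189.13550920478298
367.83964289712964 171.6455341650284
373.29569885714614 166.5799468284064
```

View pics/sz3.png

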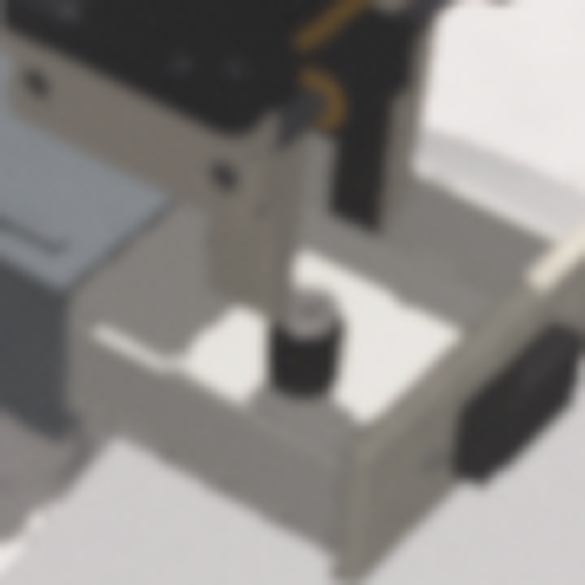

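View pics/wz3.png

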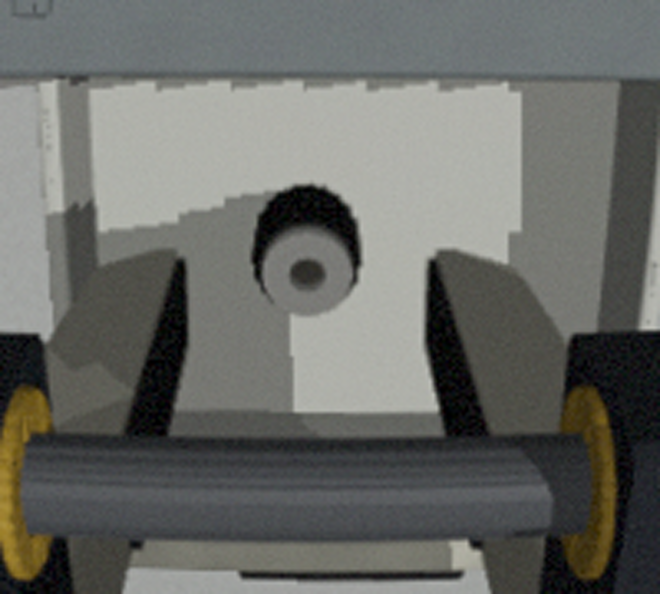

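View pics/s1c.png

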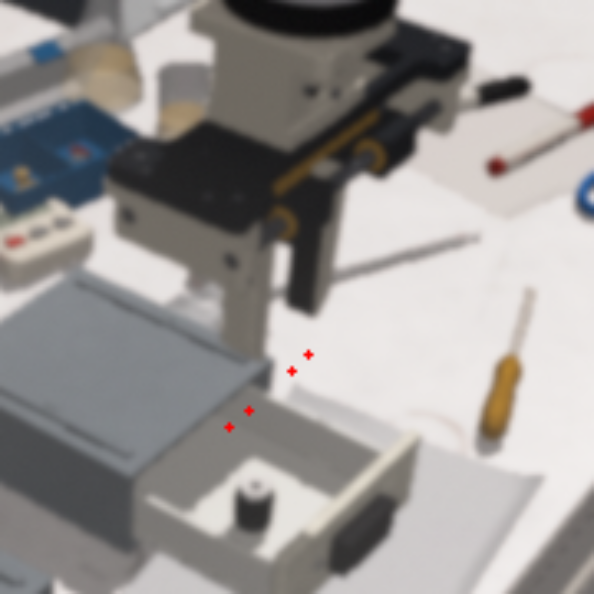

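Run:
```python
from h import *
print(r.tip_reach, [a for a in dir(r) if a[0]!='_'])
s=r.get_state();print({k:np.round(v,4) for k,v in s.items()})
g=r.grab_frame('scene');p=s['eef_pos']
# current near finger lower edge, sz3 px -> image
for (u,v) in((210,290),(270,315),(335,215),(382,232)):
    u=u/6.5+310;v=v/6.5+160;print(u,v)
for dz in(-.025,-.01,0,.01,.02):
    print(dz,[np.round(w2px(g,p+np.array([dx,dy,dz])),1).tolist() for dx,dy in((.01,.0375),(-.01,.0375),(-.01,.02),(.01,-.02),(-.01,-.02),(-.01,-.0375))])
```

```text
0.025 ['MotionError', 'get_state', 'grab_frame', 'sign_off', 'tip_reach']
{'time': np.float64(2.6), 'qpos': array([ 0.5142,  0.7243,  0.0989,  1.8883, -0.1288,  0.5344, -0.9107]), 'qvel': array([ 0.0016,  0.0024, -0.0012,  0.0014,  0.0002,  0.0015, -0.0004]), 'effort': array([ 2.07000e-02, -7.55584e+01,  3.76770e+00, -1.58505e+01,
       -2.24000e-02, -5.17000e-02, -1.00000e-04]), 'eef_pos': array([ 0.5165, -0.4043,  0.0405]), 'ee_rot': array([ 0.4903,  0.5098,  0.4898, -0.5097]), 'force': array([ 0.1321, -0.4982,  0.5136]), 'ft_torque': array([ 0.0372, -0.0211,  0.0082]), 'finger_gap': np.float64(0.04)}
342.3076923076923 204.6153846153846
351.53846153846155 208.46153846153845
361.53846153846155 193.0769230769231
368.7692307692308 195.69230769230768
-0.025 [[340.1, 224.7], [349.9, 229.6], [355.5, 224.0], [358.1, 207.1], [367.7, 211.6], [372.9, 206.4]]
-0.01 [[340.6, 218.3], [350.5, 223.2], [356.1, 217.6], [358.8, 200.7], [368.5, 205.2], [373.7, 200.0]]
0 [[341.0, 214.0], [350.9, 218.8], [356.6, 213.2], [359.2, 196.4], [369.0, 200.9], [374.2, 195.7]]
0.01 [[341.3, 209.6], [351.3, 214.4], [357.0, 208.8], [359.7, 192.0], [369.5, 196.5], [374.8, 191.4]]
0.02 [[341.6, 205.1], [351.7, 209.9], [357.5, 204.4], [360.1, 187.6], [370.0, 192.1], [375.4, 186.9]]
```

The near finger's visible tip looks about 35 mm higher than the stated reach would put it. Closing the jaws here will show whether the pads reach the knob, and it can't do any harm at this height.

```bash
python3 -m handwheel '[{"x":0,"y":0,"z":0,"twist":0},{"x":0,"y":0,"z":0,"twist":0},{"x":0,"y":0,"z":0,"twist":0},{"x":0,"y":0,"z":0,"twist":0},{"x":0,"y":0,"z":0,"twist":0}]' 1 10
python3 - <<'E'
from h import *
import cv2
g=r.grab_frame('scene')
cv2.imwrite('pics/sz4.png',cv2.resize(g['img'][160:250,310:400],None,fx=6,fy=6,interpolation=cv2.INTER_CUBIC))
w=r.grab_frame('wrist')['img'][170:350,190:390];cv2.imwrite('pics/wz4.png',cv2.resize(w,None,fx=3.3,fy=3.3,interpolation=cv2.INTER_CUBIC))
print(r.get_state()['finger_gap'])
E
```

```text
time: 3.28
eef_pos: [0.5162, -0.4042, 0.04]
ee_rot: [-0.49, -0.51, -0.49, 0.51]
force: [0.4, 0.0, -0.5]
finger_gap: 0.0003
0.0004940985718988255
```

View pics/sz4.png

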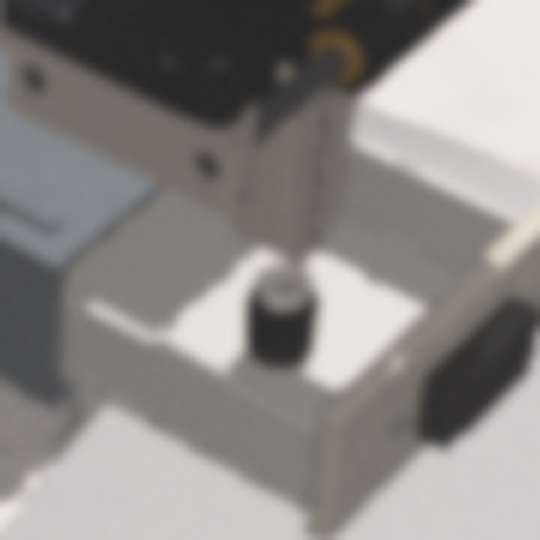

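View pics/wz4.png

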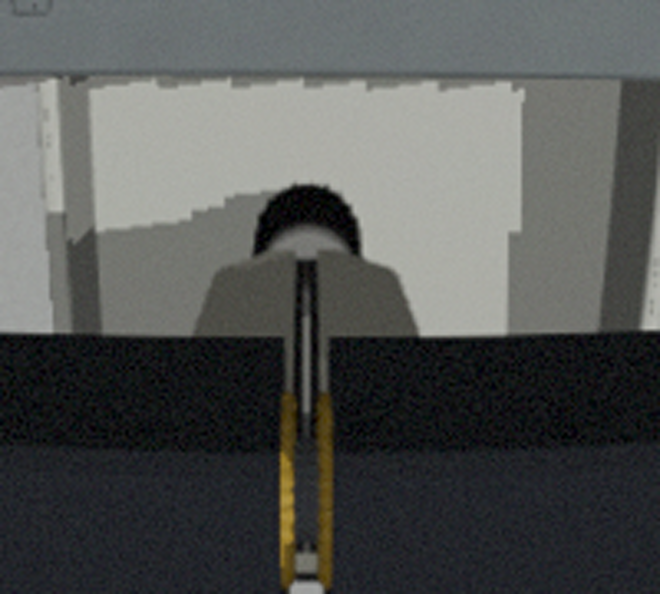

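Run:
```python
from h import *
from scipy.optimize import least_squares
f=r.grab_frame('wrist')
R=np.array(f['R']);C=-R.T@f['t'];p=r.get_state()['eef_pos'];print('cam',C,'cam-tcp',C-p)
def pr(P,dC):
    X=R@(np.array(P)-C-dC);h=np.hypot(X[0],X[1]);th=np.arctan2(h,X[2]);return np.array([f['cx'],f['cy']])+f['fx']*th*X[:2]/h
W=[[.5575,-.3523,.059],[.5535,-.4803,.059],[.516,-.405,.036]]
O=[(176,193),(424,192),(283,252)]
for w,o in zip(W,O): print(pr(w,0),o)
s=least_squares(lambda d:np.concatenate([pr(w,d)-o for w,o in zip(W,O)]),np.zeros(3));print(s.x,s.fun)
# visible tip inner upper corners: solve tip height with gap 40mm
for dz in(-.025,-.01,0,.01,.02):
  print(dz,[pr(p+np.array([dx,dy,dz]),s.x*0).round(1) for dx in(0,.0075,.011) for dy in(.02,-.02)])
```

```text
cam [ 0.58737144 -0.40787662  0.21568576] cam-tcp [ 0.07117252 -0.00365995  0.17568657]
[175.62871502 193.86819513] (176, 193)
[422.92906706 192.47038334] (424, 192)
[282.12940735 250.60882452] (283, 252)
[-0.00023563  0.00043034 -0.0008652 ] [-0.16047872  0.71951627  0.33818098  0.3461579  -0.15863721 -1.24746644]
-0.025 [array([250.5, 239.6]), array([311.4, 237.3]), array([249.7, 228.7]), array([311.3, 226.4]), array([249.4, 223.6]), array([311.2, 221.2])]
-0.01 [array([248.3, 247.8]), array([313.5, 245.4]), array([247.4, 236.3]), array([313.4, 233.8]), array([247. , 230.8]), array([313.3, 228.3])]
0 [array([246.6, 254. ]), array([315.1, 251.5]), array([245.6, 242. ]), array([315. , 239.4]), array([245.2, 236.2]), array([314.9, 233.7])]
0.01 [array([244.8, 260.7]), array([316.8, 258.2]), array([243.7, 248.2]), array([316.7, 245.6]), array([243.2, 242.2]), array([316.7, 239.6])]
0.02 [array([242.7, 268.2]), array([318.6, 265.6]), array([241.6, 255.2]), array([318.6, 252.4]), array([241. , 248.9]), array([318.6, 246.1])]
```

The jaws closed fully above the knob, and the wrist camera pose checks out to about 1 mm. So the real fingertips end about 12 mm behind the TCP, not 25 mm ahead of it, and I'll use the measured tip from here. I'll reopen, go 30 mm lower, and check in a picture before gripping.

```bash
python3 -m handwheel '[{"x":0,"y":0,"z":0,"twist":0},{"x":0,"y":0,"z":0,"twist":0},{"x":0,"y":0,"z":0,"twist":0},{"x":0,"y":0,"z":-8,"twist":0},{"x":0,"y":0,"z":-15,"twist":0},{"x":0,"y":0,"z":-22,"twist":0},{"x":0,"y":0,"z":-28,"twist":0},{"x":0,"y":0,"z":-28,"twist":0}]' 0.57 10
python3 - <<'E'
from h import *
import cv2
g=r.grab_frame('scene')
cv2.imwrite('pics/sz5.png',cv2.resize(g['img'][160:250,310:400],None,fx=6,fy=6,interpolation=cv2.INTER_CUBIC))
w=r.grab_frame('wrist')['img'][170:350,190:390];cv2.imwrite('pics/wz5.png',cv2.resize(w,None,fx=3.3,fy=3.3,interpolation=cv2.INTER_CUBIC))
E
```

```text
time: 4.42
eef_pos: [0.5159, -0.404, 0.0113]
ee_rot: [-0.49, -0.51, -0.49, 0.51]
force: [0.3, 0.0, 0.3]
finger_gap: 0.0398
```

View pics/sz5.png

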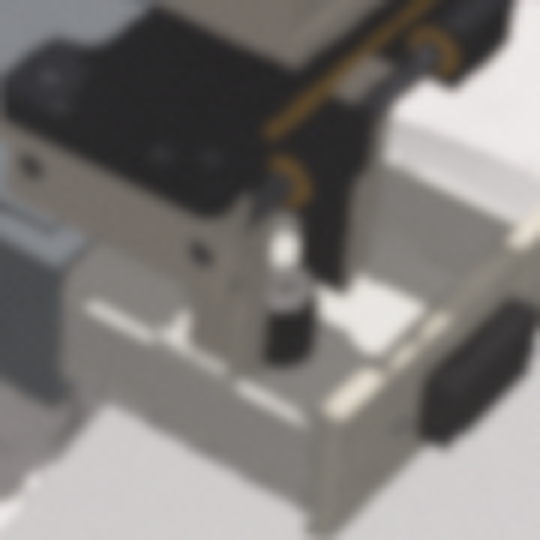

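View pics/wz5.png

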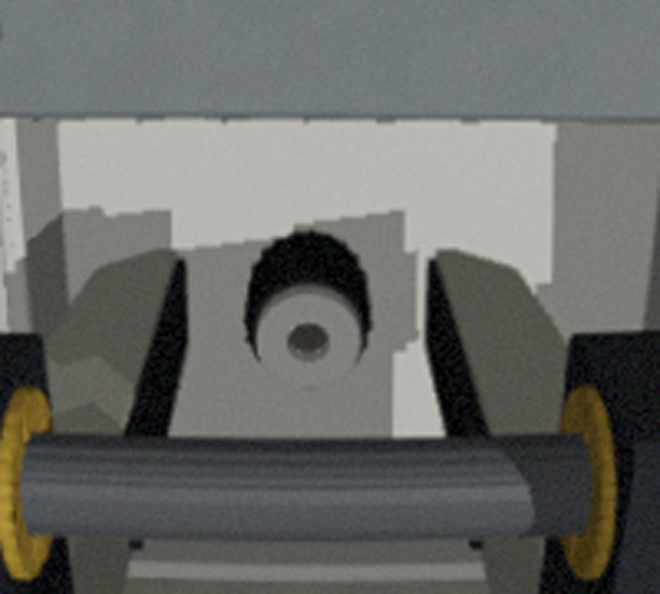

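```bash
python3 -m handwheel '[{"x":0,"y":0,"z":0,"twist":0},{"x":0,"y":0,"z":0,"twist":0},{"x":0,"y":0,"z":0,"twist":0},{"x":0,"y":0,"z":0,"twist":0}]' 1 15
python3 -m handwheel '[{"x":0,"y":0,"z":5,"twist":0},{"x":0,"y":0,"z":15,"twist":0},{"x":0,"y":0,"z":15,"twist":0}]'
python3 - <<'E'
from h import *
import cv2
g=r.grab_frame('scene')
cv2.imwrite('pics/sz6.png',cv2.resize(g['img'][160:250,310:400],None,fx=6,fy=6,interpolation=cv2.INTER_CUBIC))
w=r.grab_frame('wrist')['img'][170:350,190:390];cv2.imwrite('pics/wz6.png',cv2.resize(w,None,fx=3.3,fy=3.3,interpolation=cv2.INTER_CUBIC))
E
```

```text
time: 5.03
eef_pos: [0.5163, -0.4043, 0.0122]
ee_rot: [0.49, 0.51, 0.49, -0.51]
force: [-0.5, -0.7, 1.4]
finger_gap: 0.0204
time: 5.4
eef_pos: [0.5168, -0.4046, 0.0282]
ee_rot: [0.491, 0.51, 0.489, -0.51]
force: [-0.7, -0.7, -0.1]
finger_gap: 0.0207
```

View pics/sz6.png

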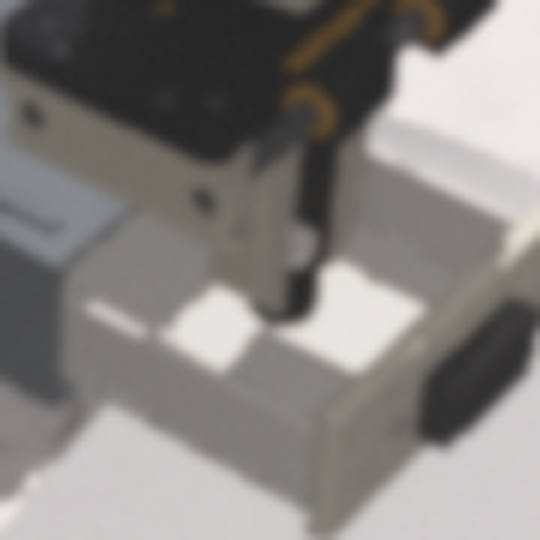

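View pics/wz6.png

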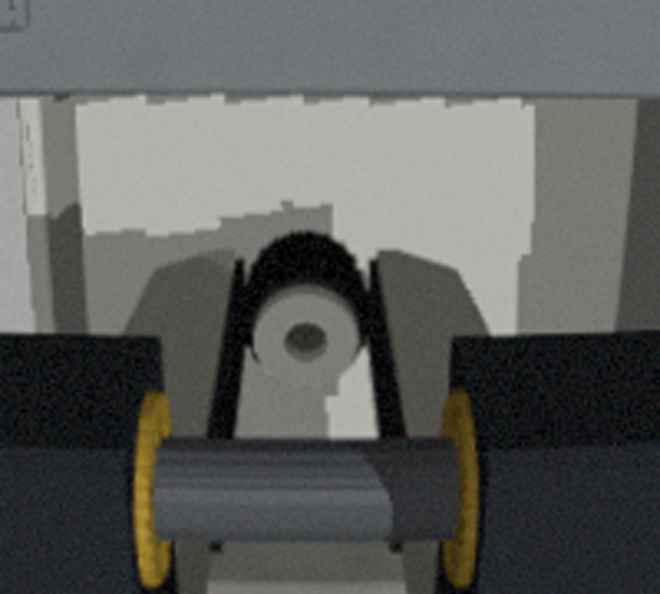

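```bash
python3 -m handwheel '[{"x":0,"y":0,"z":25,"twist":0},{"x":0,"y":0,"z":55,"twist":0},{"x":0,"y":15,"z":65,"twist":0},{"x":2,"y":45,"z":65,"twist":0},{"x":3,"y":80,"z":65,"twist":1},{"x":4,"y":120,"z":65,"twist":1.4},{"x":5,"y":155,"z":65,"twist":1.4},{"x":5.5,"y":178,"z":60,"twist":1.4},{"x":5.5,"y":188,"z":50,"twist":1.4},{"x":5.5,"y":188,"z":45,"twist":1.4},{"x":5.5,"y":188,"z":45,"twist":1.4}]'
python3 - <<'E'
from h import *
import cv2
for n in('scene','wrist','top'):
    f=r.grab_frame(n);cv2.imwrite(f'pics/{n}7.png',f['img'])
g=cv2.imread('pics/scene7.png')
cv2.imwrite('pics/sz7.png',cv2.resize(g[180:340,220:360],None,fx=3.7,fy=3.7,interpolation=cv2.INTER_CUBIC))
E
```

```text
time: 6.88
eef_pos: [0.5212, -0.2171, 0.0713]
ee_rot: [-0.496, -0.504, -0.496, 0.504]
force: [-0.0, 0.6, 0.4]
finger_gap: 0.0203
```

View pics/sz7.png

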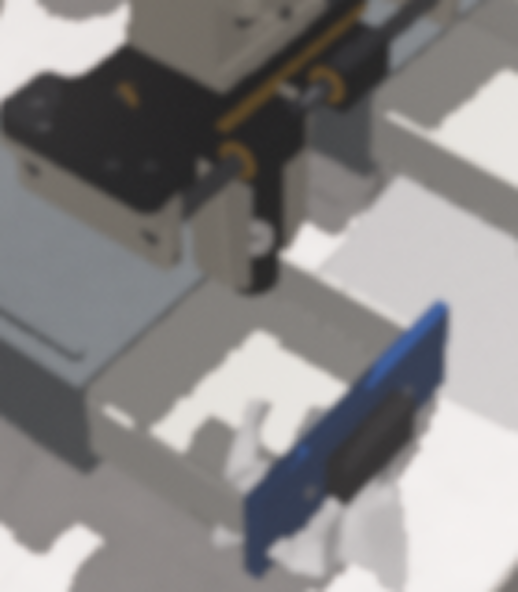

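View pics/wrist7.png

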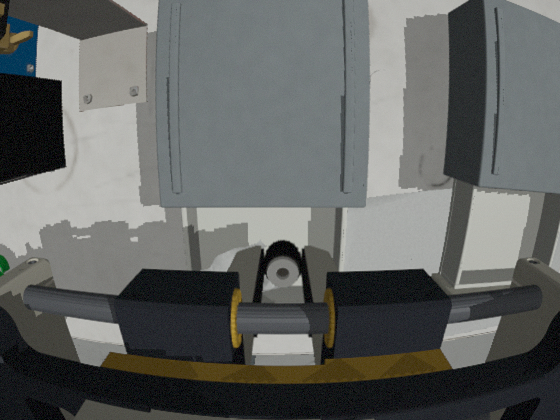

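```bash
python3 -m handwheel '[{"x":0,"y":0,"z":-20,"twist":0},{"x":0,"y":0,"z":-38,"twist":0},{"x":0,"y":0,"z":-48,"twist":0},{"x":0,"y":0,"z":-55,"twist":0},{"x":0,"y":0,"z":-59,"twist":0},{"x":0,"y":0,"z":-59,"twist":0},{"x":0,"y":0,"z":-59,"twist":0}]'
python3 - <<'E'
from h import *
import cv2
g=r.grab_frame('scene')['img']
cv2.imwrite('pics/sz8.png',cv2.resize(g[180:340,220:360],None,fx=3.7,fy=3.7,interpolation=cv2.INTER_CUBIC))
E
```

```text
time: 7.9
eef_pos: [0.5219, -0.2163, 0.0134]
ee_rot: [0.496, 0.504, 0.496, -0.504]
force: [0.9, -1.3, 0.4]
finger_gap: 0.02
```

View pics/sz8.png

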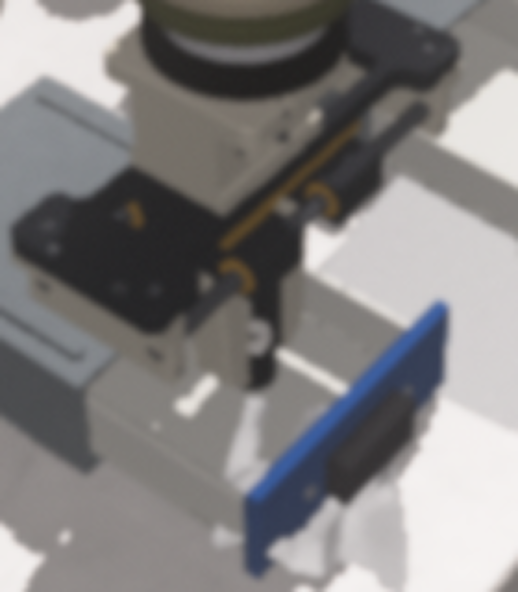

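```bash
python3 -m handwheel '[{"x":0,"y":0,"z":-1,"twist":0},{"x":0,"y":0,"z":-1,"twist":0},{"x":0,"y":0,"z":-1,"twist":0},{"x":0,"y":0,"z":10,"twist":0},{"x":0,"y":0,"z":30,"twist":0},{"x":0,"y":0,"z":60,"twist":0},{"x":0,"y":0,"z":80,"twist":0},{"x":0,"y":0,"z":80,"twist":0}]' 0.65
python3 - <<'E'
from h import *
import cv2
g=r.grab_frame('scene')['img']
cv2.imwrite('pics/sz9.png',cv2.resize(g[180:340,220:360],None,fx=3.7,fy=3.7,interpolation=cv2.INTER_CUBIC))
cv2.imwrite('pics/w9.png',r.grab_frame('wrist')['img'])
E
```

```text
time: 8.95
eef_pos: [0.5226, -0.2165, 0.0949]
ee_rot: [0.497, 0.504, 0.495, -0.503]
force: [-0.3, 0.7, 0.1]
finger_gap: 0.0328
```

View pics/sz9.png

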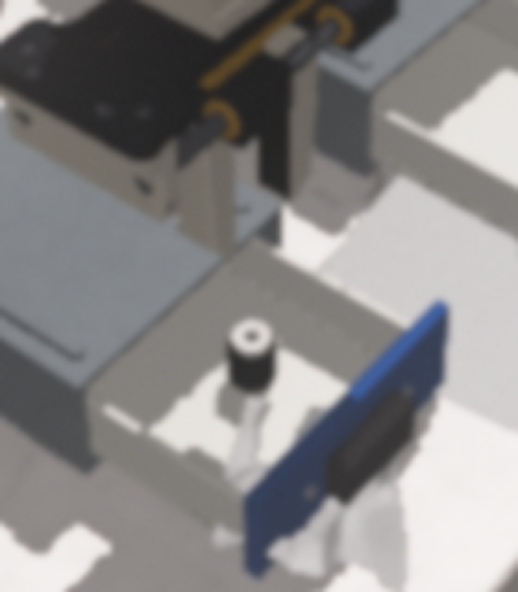

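View pics/w9.png

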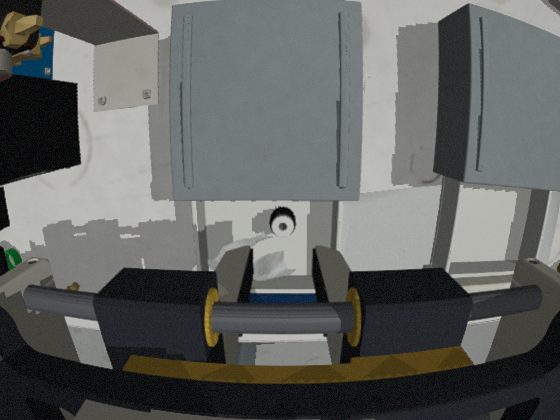

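```bash
python3 -m handwheel '[{"x":-20,"y":3,"z":0,"twist":0},{"x":-55,"y":7,"z":0,"twist":0},{"x":-90,"y":12,"z":0,"twist":0},{"x":-107,"y":12,"z":0,"twist":0},{"x":-107,"y":12,"z":-25,"twist":0},{"x":-107,"y":12,"z":-50,"twist":0},{"x":-107,"y":12,"z":-70,"twist":0},{"x":-107,"y":12,"z":-79,"twist":0},{"x":-107,"y":12,"z":-79,"twist":0}]' 1 20
python3 - <<'E'
from h import *
import cv2
g=r.grab_frame('scene')['img']
cv2.imwrite('pics/sz10.png',cv2.resize(g[180:340,220:380],None,fx=3.7,fy=3.7,interpolation=cv2.INTER_CUBIC))
cv2.imwrite('pics/w10.png',r.grab_frame('wrist')['img'])
E
```

```text
time: 10.18
eef_pos: [0.4147, -0.2043, 0.0134]
ee_rot: [-0.496, -0.504, -0.497, 0.504]
force: [0.3, 0.5, 0.4]
finger_gap: 0.0003
```

View pics/sz10.png

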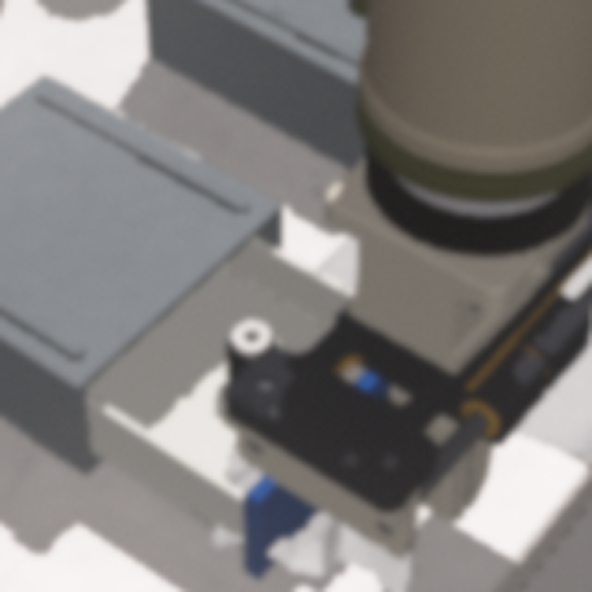

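View pics/w10.png

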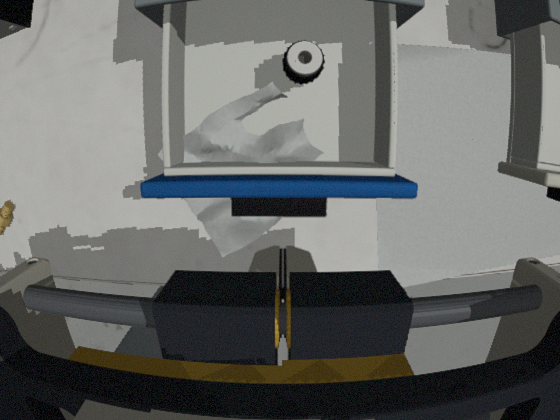

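```bash
python3 -m handwheel '[{"x":8,"y":0,"z":0,"twist":0},{"x":14,"y":0,"z":0,"twist":0},{"x":18,"y":0,"z":0,"twist":0},{"x":22,"y":0,"z":0,"twist":0},{"x":26,"y":0,"z":0,"twist":0},{"x":30,"y":0,"z":0,"twist":0},{"x":34,"y":0,"z":0,"twist":0},{"x":39,"y":0,"z":0,"twist":0},{"x":45,"y":0,"z":0,"twist":0},{"x":51,"y":-1,"z":0,"twist":0},{"x":57,"y":-1,"z":0,"twist":0},{"x":62,"y":-1,"z":0,"twist":0},{"x":65,"y":-1,"z":0,"twist":0},{"x":65,"y":-1,"z":0,"twist":0}]'
python3 - <<'E'
from h import *
import cv2
cv2.imwrite('pics/w11.png',r.grab_frame('wrist')['img'])
E
```

```text
time: 12.02
eef_pos: [0.4804, -0.2053, 0.0141]
ee_rot: [0.497, 0.504, 0.496, -0.504]
force: [0.6, -0.5, -0.9]
finger_gap: 0.0008
```

View pics/w11.png

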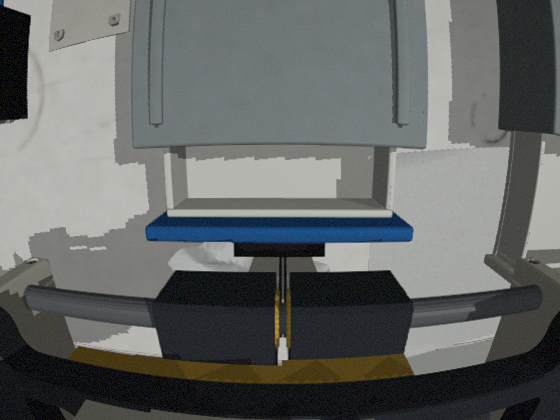

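```bash
python3 -m handwheel '[{"x":5,"y":0,"z":0,"twist":0},{"x":10,"y":0,"z":0,"twist":0},{"x":15,"y":0,"z":0,"twist":0},{"x":19,"y":0,"z":0,"twist":0},{"x":22,"y":0,"z":0,"twist":0},{"x":25,"y":-0.5,"z":0,"twist":0},{"x":28,"y":-0.5,"z":0,"twist":0},{"x":31,"y":-0.5,"z":0,"twist":0},{"x":33,"y":-0.5,"z":0,"twist":0}]'
python3 - <<'E'
from h import *
import cv2
print(r.get_state()['force'])
cv2.imwrite('pics/w12.png',r.grab_frame('wrist')['img'])
E
```

```text
time: 13.2
eef_pos: [0.509, -0.2053, 0.0138]
ee_rot: [-0.494, -0.503, -0.498, 0.505]
force: [-8.6, -0.5, 5.1]
finger_gap: 0.0006
[-8.63214717 -0.48679761  5.14965158]
```

View pics/w12.png

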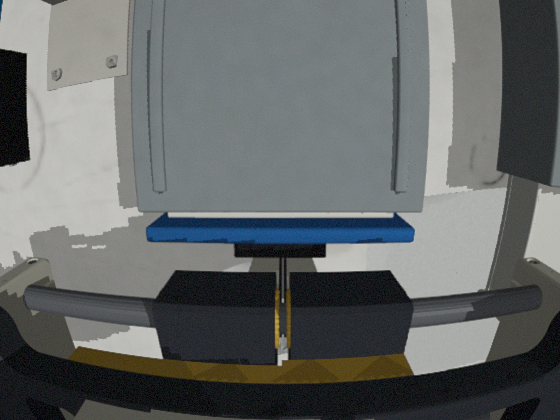

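```bash
python3 -m handwheel '[{"x":2,"y":0,"z":0,"twist":0},{"x":4,"y":0,"z":0,"twist":0}]'; python3 -m handwheel '[{"x":2,"y":0,"z":0,"twist":0},{"x":4,"y":0,"z":0,"twist":0}]'; python3 -m handwheel '[{"x":2,"y":0,"z":0,"twist":0},{"x":2,"y":0,"z":0,"twist":0}]'
python3 - <<'E'
from h import *
import cv2
print(r.get_state()['force'])
cv2.imwrite('pics/w13.png',r.grab_frame('wrist')['img'])
E
```

```text
time: 13.5
eef_pos: [0.5166, -0.2054, 0.0139]
ee_rot: [-0.496, -0.504, -0.497, 0.504]
force: [-8.9, -0.4, 1.5]
finger_gap: 0.0005
time: 13.75
eef_pos: [0.5165, -0.2054, 0.0138]
ee_rot: [-0.494, -0.503, -0.498, 0.505]
force: [-16.6, -1.4, 12.5]
finger_gap: 0.0004
time: 14.0
eef_pos: [0.5165, -0.2053, 0.0137]
ee_rot: [-0.493, -0.502, -0.499, 0.506]
force: [-17.2, -0.9, 12.8]
finger_gap: 0.0004
[-17.23875105  -0.90713291  12.83603522]
```

View pics/w13.png

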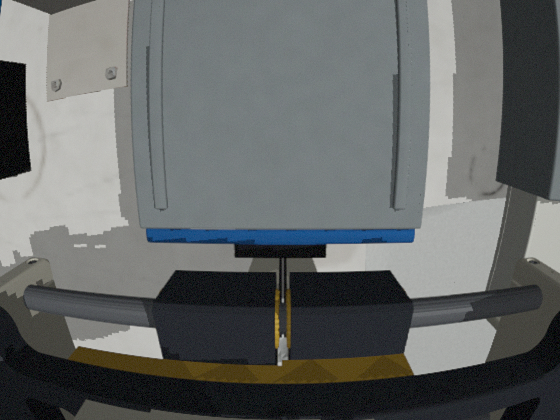

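```bash
python3 -m handwheel '[{"x":-8,"y":0,"z":0,"twist":0},{"x":-25,"y":0,"z":0,"twist":0},{"x":-60,"y":0,"z":0,"twist":0},{"x":-100,"y":0,"z":20,"twist":0},{"x":-105,"y":-30,"z":60,"twist":0},{"x":-105,"y":-70,"z":110,"twist":0},{"x":-105,"y":-120,"z":150,"twist":0},{"x":-120,"y":-170,"z":180,"twist":0},{"x":-140,"y":-220,"z":200,"twist":0},{"x":-160,"y":-270,"z":200,"twist":0},{"x":-180,"y":-320,"z":200,"twist":0},{"x":-180,"y":-320,"z":200,"twist":0}]'
python3 - <<'E'
from h import *
import cv2
f=r.grab_frame('top');a=f['img'];cv2.imwrite('pics/top14.png',cv2.resize(a[140:320,150:410],None,fx=3,fy=3,interpolation=cv2.INTER_CUBIC))
cv2.imwrite('pics/scene14.png',r.grab_frame('scene')['img'])
E
```

```text
time: 15.55
eef_pos: [0.3395, -0.5297, 0.2139]
ee_rot: [-0.495, -0.504, -0.494, 0.506]
force: [0.1, 1.1, -0.3]
finger_gap: 0.0004
```

View pics/top14.png

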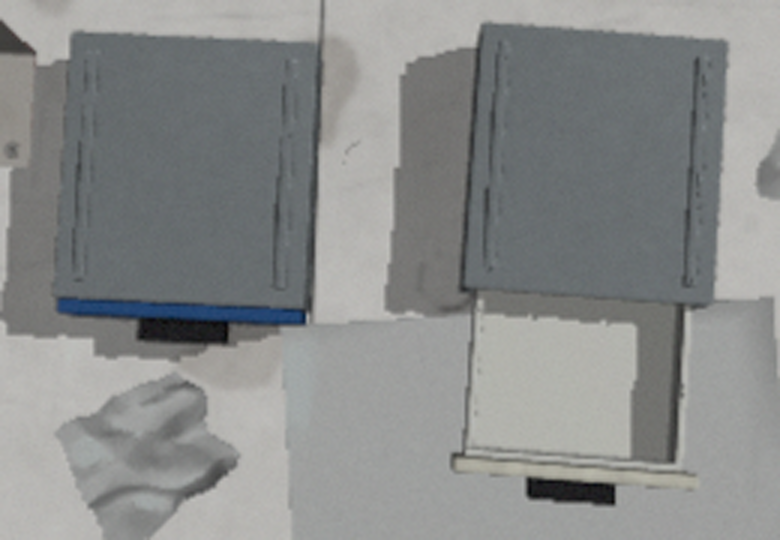

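View pics/scene14.png

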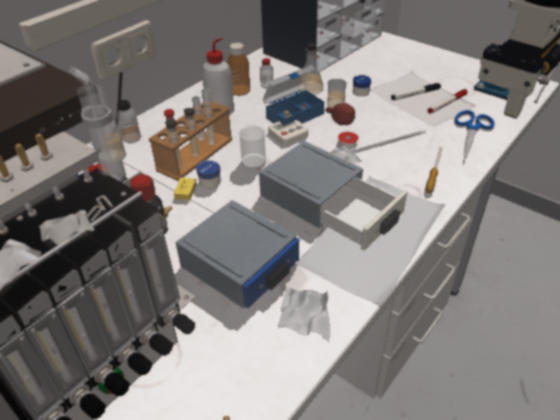

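```bash
python3 -c "
from workcell import r
print(r.get_state()['force'],r.get_state()['time']);print(r.sign_off())"
```

```text
[0.10762029 1.01980405 0.14639489] 15.65
the job is handed in; nothing more can be done
None
```

The spare knob is now in the blue-fronted drawer, and that drawer is pushed fully home. I handed the job in at 15.65 s, with no verdict reported.

**What I did:** I picked the knob out of the white drawer, set it upright in the blue drawer, let go of it, and then pushed the blue drawer shut on its pull.

**Last checks:**
- **Blue drawer:** the push stopped dead at x = 0.5165 with the force rising to about 17 N, well above the roughly 5 N detent. After I backed off, the front sat flush against the unit in the last pictures.
- **White drawer:** it is empty and still open at the same pixel positions as at the start.
- **Robot:** the arm is clear of everything, with close to zero force on the tool.
- **Knob:** it was upright after I let go of it. I couldn't see it once the drawer was closed.

**What disagreed:**
- **Fingertip reach:** the fingertips end about 12 mm behind the TCP, not 25 mm ahead as stated. My first close, at the stated height, shut empty above the knob. I measured the offset from the pictures and used that for the grasp, the placing and the push.
- **Refused move:** my first move command was refused because some rows lacked a key; nothing moved.
- **Glove-like scrap:** a crumpled scrap that seemed to be partly in the blue drawer stayed on the bench as the drawer closed.

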